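Load the sample plate and undock the carrier

TASK

Set the loose sample plate onto the two pegs of the docked carrier so that it lies flat, and let go of it. Then squeeze the carrier's sprung latch tab fully towards its fixed handle tab, lift the carrier straight up off the ball with the plate still lying on its pegs, and finish while holding the carrier still and level about 10 cm above where it was docked; do not let go or put it down. Leave the petri dish, the amber vial and the spare chuck where they are.

Things in the scene. Friction and masses are not known exactly. Their poses are not given: they have to be found in the camera images.
- dock: Grey metal dock fixed to the bench, in another place and yaw each run: base plate 186 x 80 x 12 mm (x -51 to +135 mm, y +-40 mm in its frame), a ball stud at x = y = 0 and, at x = +100 mm, a fork rest 24 mm long and 48 mm high that keeps the carrier's tongue in line. Origin on the bench under the ball; x along the tongue, z up.
- carrier: Loose aluminium carrier, 0.37 kg, docked on the ball at the start; its frame is then the dock's (so its z is its lift; x along the tongue). Coupler: 41 mm square socket over the ball, roof at 57 mm, dark block on its -x face to x = -43 mm; tongue to x = +128 mm. On it a black fixed handle tab, 18 mm wide (x), outer face at y = +20 mm, up to 104 mm. Centre of mass within 30 mm of the ball's axis.
- latch (a joint): The carrier's spring latch: 0 = locked (forked bolt under the ball holds the carrier down), 0.0155 m = fully pulled; it frees from 0.0145. It slides along carrier +y, its tab moving towards the handle tab; 5 N to start, 8 N fully pulled, springs back if let go. Fingers closing along carrier y with 20 to 30 N, one on each tab, pull it fully and hold the carrier.
- latch_tab (a point): Middle of the outer (-y) face of the steel latch tab, 20 mm wide (x), standing from height 60 to 104 mm; this point is at carrier x = 0, y = -35.5 mm (locked), height 88 mm. Outer faces of latch tab and handle tab are 55.5 mm apart locked, 40 mm apart fully pulled.
- carrier_grip (a point): Grip point on the carrier: on the ball's axis, midway between the outer faces of the two tabs when the latch is fully pulled, 88 mm above the carrier's origin (rods of the latch lie below, up to 63 mm). Axes as the carrier's.
- carrier_seat (a point): Centre of the top of the carrier's seat platform (76 x 50 mm), at carrier x = +88, height 56 mm. Two upright pegs, 8 mm thick, cone tips, 14 mm tall, stand at 24 mm either side of it along carrier x. The plate's origin belongs here, its x along carrier x (either way round). Axes as the carrier's.
- plate: Loose aluminium sample plate, 72 x 50 x 8 mm, 0.06 kg, flat on the bench at the start, with dark chips, two 11 mm through holes at x = +-24 mm, y = 0, and a black upright grip fin in the middle, 26 mm long (x), 12 mm thick (y), its top 34 mm above the underside. Origin: centre of the underside; z up. Alike after half a turn.
- dock_ball (a point): Centre of the dock's steel ball, 28 mm across, 37 mm above the bench (top at 51 mm; flat underside at 30 mm on a 12 mm neck). Axes as the dock's.
- petri_dish: Bystander: flat clear dish, 66 mm across, 15 mm high; origin at the centre of its underside. Not to be moved.
- spare_chuck: Bystander: white round spare chuck, 60 mm across, 22 mm high; origin at the centre of its underside. Not to be moved.
- vial_amber: Bystander: small amber vial with a dark cap, 27 mm across, 59 mm high; origin at the centre of its underside. Not to be moved.
Things that resemble listed ones, but are neither listed nor needed, are in the scene too. What is shaped like the plate but green is not meant.

How it is judged:
On the way, in this order (a step that is already met when the one before it is completed fails the run):
1. the sample plate lies flat on the pegs of the docked carrier, let go (horizontal distance between plate and carrier_seat below 0.004 m and z of plate in the frame of carrier_seat below 0.002 m and angle between the x axis of plate and the x axis of carrier, either way round below 0.15 rad and angle between plate's own z axis and vertical below 0.06 rad and contact force between the fingers and plate below 0.1 N and height (world z) of carrier below 0.004 m), for 0.2 s.
2. the latch is pulled fully with the fingers while the carrier is still down on the ball (value of joint latch above 0.0135 m and height (world z) of carrier below 0.006 m and contact force between the fingers and carrier above 2 N), for 0.05 s.
At the end, for the whole second after the job is handed in: The carrier is held by the fingers alone, 70 to 160 mm above its docked height and within 60 mm of straight above the ball, level within 0.2 rad and still (under 0.03 m/s), off the dock, with the plate on its pegs (within 6 mm of the seat, in line within 0.15 rad) and not touched by the fingers (height (world z) of carrier between 0.07 and 0.16 m and angle between carrier's own z axis and vertical below 0.2 rad and horizontal distance between carrier_grip and dock_ball below 0.06 m and distance between plate and carrier_seat below 0.006 m and angle between the x axis of plate and the x axis of carrier, either way round below 0.15 rad and contact force between the fingers and carrier above 2 N and contact force between the fingers and plate below 0.1 N and contact force between carrier and dock below 0.05 N and linear speed of carrier below 0.03 m/s); the arm keeps its last pose, push and grip.
It fails at once if the petri dish is moved more than 20 mm (distance of petri_dish from where it was at the start of the episode above 0.02 m).
It fails at once if the spare chuck is moved more than 20 mm (distance of spare_chuck from where it was at the start of the episode above 0.02 m).
It fails at once if the amber vial is moved more than 20 mm (distance of vial_amber from where it was at the start of the episode above 0.02 m).
It also fails if it takes over 58 s, if anything falls off the work surface, if the arm or the gripper's body presses on something with over 40 N, if the wrist force passes 120 N, or if a joint passes its speed limit or range.

ROBOT

A 6-joint arm with a two-finger parallel gripper is mounted at the origin on a cart in front of the work surface, level with it; the furniture and walls round the work are solid. World frame = base frame: x ahead of the robot, y to its left, z up, the work surface at z = 0. Lengths are in m, angles in rad, forces in N, time in s.
With the tool pointing down it reaches from about 0.3 to 0.825 m from the base axis. Payload 5.4 kg.
Tool frame: the origin (TCP) lies at the very end of the fingers, on their centre line; the grasp point (between the pads) lies 19 mm behind it (env.pinch_z is the distance from the TCP to the grasp point, in m); z points along the fingers, y is the line along which they close (so a half turn about z gives the same grasp; the last joint's range is limited). The gripper opens to 92 mm and grips with 3 to 60 N. Pads are 20 mm wide; open, the fingers measure 128 mm over their backs; the gripper's body (75 mm by 189 mm) begins 69 mm behind the grasp point.
Start: joints at [0.894, 0.158, 1.597, -0, 1.386, -0.21], TCP at [0.259, 0.513, 0.215] pointing down, gripper open.
Joint ranges: [-2.91, 2.91], [-0.94, 2.29], [0.18, 2.7], [-1.29, 4.43], [0.17, 2.64], [-3, 3]. Speed limits (rad/s): [2.57, 2.57, 3.14, 3.14, 3.14, 3.14].

INTERFACE

Orientations are given as a unit quaternion [w, x, y, z].
In Python, from cell import env, grab_frame, close_job gives the robot as it stands.
- The arm moves only by the tool inch_along, called by a JSON object that holds its "api" and its "payload". Schema: {"type":"object","properties":{"steps":{"type":"object","properties":{"motion":{"type":"array","items":{"type":"array","items":{"type":"number"},"minItems":7,"maxItems":7},"minItems":1,"maxItems":8}},"additionalProperties":false,"required":["motion"]},"only":{"type":"string"},"quiet":{"type":"boolean"},"lines":{"type":"string"}},"required":["steps"],"additionalProperties":false}. steps is an object whose key "motion" holds a list of rows, 1 to 8 of them, each of 7 numbers: dx, dy, dz in shares of the most that a row can go, 1 being 50 mm, then a rotation vector rx, ry, rz in normalised numbers (1 is 4 rad), then the opening from 0.0 (shut) to 1.0 (fully open); each row shifts and turns the commanded pose from where the row before left it, along the tool's axes as they then stand; what a row does not reach is not made up. A row lasts 1/10 s, in which the tool goes at most 0.05 m and 0.15 rad, less where a joint would pass 70% of its speed; a pose out of reach is approached as far as the arm can. The fingers move at their own pace and stop on an object; the grip force is fixed at half the most. Time passes only in rows, so rows that do not move let the fingers close. The tool returns the time, the measured TCP pose, the force, the opening and the grip force at its end. only (a regular expression) keeps the lines of the reply that match it, lines (a string "A,B") keeps lines A to B, and quiet returns only ok. A shift or turn number past 1, either way, is cut back to 1. Input that does not fit is refused with a message, and nothing moves.
- env.sense(): the state, without advancing time (a new reading comes with each control period).
- grab_frame(name): name is "scene" or "top" or "wrist"; returns a dict with "frame" (400x640x3 uint8, blue, green, red), "mtx" (3x3 intrinsics, pixels), "extrinsics" (4x4, takes a point from camera to world coordinates). Camera axes: x right, y up, looking along -z (the intrinsics and any distortion apply to the point x, -y, -z); pixel columns grow to the right and rows downward; lengths in m; the calibration is good to about 2 mm. A picture is of the moment at which its call begins. There is no depth.
- close_job(): hands the job in; it is judged then, once.
The state is a dict: "t": time; "joint_pos": joint angles; "joint_vel": joint speeds; "tau": joint torques, N m; "tcp_pos": TCP position; "tool_rot": TCP orientation; "force": force on the tool from outside, world axes, zero at the start; "wrist_torque": the same for the moment, N m; "opening": opening from 0.0 (shut) to 1.0 (fully open); "grip_force": force on a finger pad.
Only numpy, scipy, OpenCV 4.12 (cv2) and the standard library are available. Lean on these libraries where they do the work, as an engineer would, in place of code of your own. Each camera call takes 0.05 s, during which the arm holds its last target. There are 200 camera calls.

## Working session

There is one attempt and no reset: what is moved stays moved. The work goes in short steps, Python scripts to look and compute and a tool call to move; the robot and the scene stay as the last step left them, time stands still between calls to the robot, and variables do not carry over. Pictures are saved under pics/ and viewed, at most 13 in all, crops included, and the job is handed in when it is done.

```bash
ls; mkdir -p pics
```

Create h.py:
```python
import numpy as np, cv2
from cell import env, grab_frame, close_job
def snap(n,f=None):
    d=grab_frame(n)
    if f: cv2.imwrite('pics/'+f,d['frame']); np.savez('pics/'+f+'.npz',**{k:np.array(d[k]) for k in ('frame','mtx','extrinsics')})
    return d
def load(f): return dict(np.load('pics/'+f+'.npz'))
def ray(d,u,v):
    p=np.linalg.inv(d['mtx'])@[u,v,1]; E=d['extrinsics']
    return E[:3,3],E[:3,:3]@np.array([p[0],-p[1],-p[2]])
def onz(d,u,v,z):
    o,r=ray(d,u,v); return o+r*(z-o[2])/r[2]
def proj(d,P):
    E=d['extrinsics']; c=E[:3,:3].T@(np.array(P)-E[:3,3]); q=d['mtx']@[c[0],-c[1],-c[2]]; return q[:2]/q[2]
```

Run:
```python
from h import *
for n in('scene','top'):
    d=grab_frame(n)
    print({k:(v if k!='frame' else 0) for k,v in d.items()})
    snap(n,n+'0.png')
print(env.sense())
```

```text
pics
{'frame': 0, 'mtx': array([[502.2602566 ,   0.        , 326.33314021],
       [  0.        , 502.2602566 , 215.74410818],
       [  0.        ,   0.        ,   1.        ]]), 'extrinsics': array([[ 0.67236838,  0.41625343, -0.61208974, -0.15769178],
       [-0.7401983 ,  0.38392156, -0.55200608, -0.61592499],
       [ 0.00522003,  0.82421922,  0.56624679,  0.75420537],
       [ 0.        ,  0.        ,  0.        ,  1.        ]])}
{'frame': 0, 'mtx': array([[384.39930585,   0.        , 305.92551483],
       [  0.        , 384.39930585, 202.90537308],
       [  0.        ,   0.        ,   1.        ]]), 'extrinsics': array([[-0.00833548,  0.97807325, -0.2080943 ,  0.36836785],
       [-0.99996119, -0.00755914,  0.00452564,  0.00521108],
       [ 0.00285339,  0.20812395,  0.9780983 ,  0.98961537],
       [ 0.        ,  0.        ,  0.        ,  1.        ]])}
{'t': 0.2, 'joint_pos': array([ 8.93880974e-01,  1.58839299e-01,  1.59772062e+00, -1.64936376e-05,
        1.38619878e+00, -2.10101609e-01]), 'joint_vel': array([ 0.00202517, -0.00181053, -0.00281088, -0.00044451, -0.00188895,
       -0.00163052]), 'tau': array([ 7.19623167e-04, -3.85466194e+01, -3.22056556e+01,  6.99884375e-02,
        3.55734222e-02, -7.48712819e-05]), 'tcp_pos': array([0.25855552, 0.51316315, 0.21399299]), 'tool_rot': array([-2.42858963e-04,  2.31291834e-01,  9.72884242e-01, -5.30092491e-04]), 'force': array([-0.2984199 ,  0.03407658, -0.90164874]), 'wrist_torque': array([ 0.05076623, -0.0516714 ,  0.02868506]), 'grip_force': 0.0, 'opening': 0.9992862283534191}
```

View pics/top0.png

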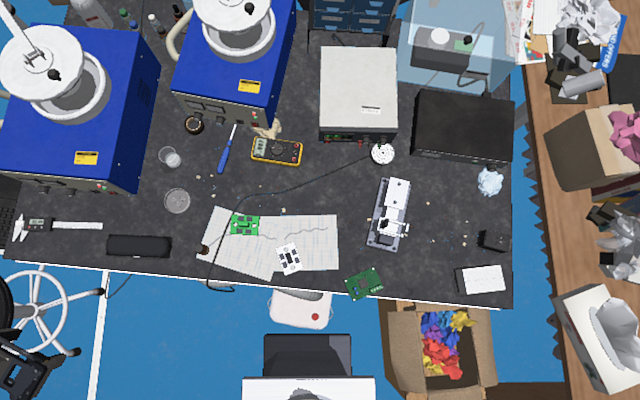

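View pics/scene0.png

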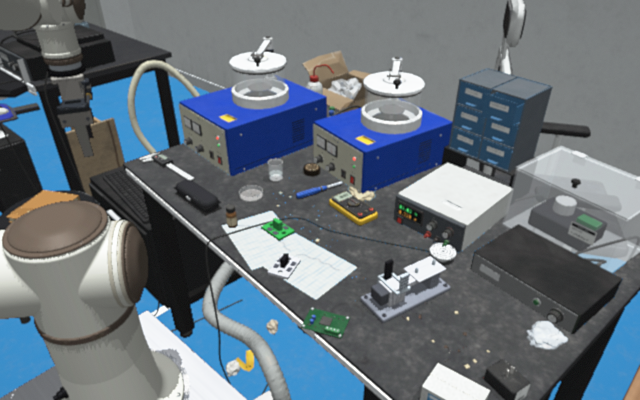

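The top view shows the docked carrier at about (390,215). Candidates for the plate:
- White plate with dark chips and a fin: top (289,259), scene (285,263).
- Green look-alike: top (244,223).
- Green PCB: top (365,283).
- White box: top (482,279).

The aluminium one with dark chips at (289,259) fits the description. The bystanders in the top view are the dish (177,201), vial (204,249) and chuck (382,153). Next is a close crop to check the choice.

Run:
```python
from h import *
d=load('top0.png');s=load('scene0.png')
a=cv2.resize(d['frame'][170:290,265:425],None,fx=3.75,fy=3.75,interpolation=cv2.INTER_CUBIC)[:,:600]
b=cv2.resize(s['frame'][240:330,255:455],None,fx=3,fy=3,interpolation=cv2.INTER_CUBIC)
cv2.imwrite('pics/c1.png',a);cv2.imwrite('pics/c2.png',b)
# plate: bright blob
g=d['frame'].min(2)
print(onz(d,289,259,0.008),onz(d,390,215,0.05))
```

```text
[0.43234254 0.04473167 0.008     ] [ 0.53594534 -0.20772137  0.05      ]
```

View pics/c1.png

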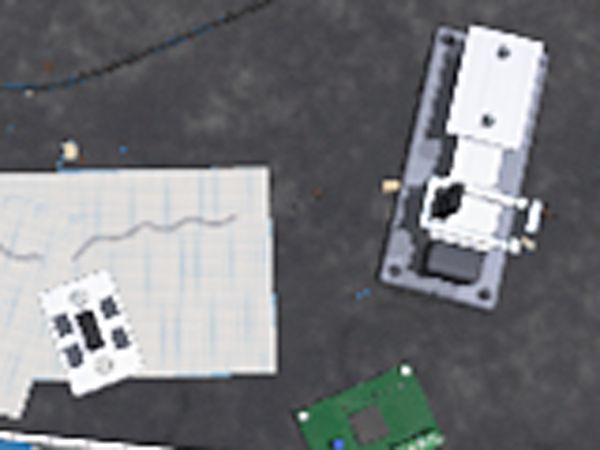

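The crop confirms the plate: white, four dark chips, black fin and two holes, at crop (92,330). The carrier's pegs show at crop (503,52) and (487,120), with the black handle tab on the left and the latch tab on the right.

Add to h.py:
```python
from scipy.spatial.transform import Rotation as Ro
def rot(q): return Ro.from_quat(np.r_[q[1:],q[0]])
def togo(xyz,yaw=None):
    """delta in tool axes to put TCP at xyz, tool down, tool x axis along yaw (mod pi, nearest)"""
    s=env.sense(); R=rot(s['tool_rot'])
    out=R.inv().apply(np.array(xyz)-s['tcp_pos'])
    if yaw is not None:
        xs=[]
        for k in (0,1,-1):
            y=yaw+k*np.pi; T=Ro.from_matrix(np.array([[np.cos(y),np.sin(y),0],[np.sin(y),-np.cos(y),0],[0,0,-1]]))
            xs.append((R.inv()*T).as_rotvec())
        print('rotvec options',np.round(xs,4).tolist())
    print('togo',np.round(out,4),'t',s['t'],'tcp',np.round(s['tcp_pos'],4),'q',np.round(s['tool_rot'],4),'j',np.round(s['joint_pos'],2))
```

Run:
```python
from h import *
d=load('top0.png')
P=lambda x,y,z:onz(d,265+x/3.75,170+y/3.75,z)
f,n=P(503,52,.07),P(487,120,.07); print(f,n,np.linalg.norm(f-n),'seat',(f+n)/2,'yaw',np.arctan2(*(f-n)[1::-1]))
y=np.arctan2(*(f-n)[1::-1]); print('ball',(f+n)[:2]/2-.088*np.array([np.cos(y),np.sin(y)]))
a,b=P(79,296,.008),P(105,365,.008);y=np.arctan2(*(a-b)[1::-1]);print('plate',(a+b)/2,np.linalg.norm(a-b),y)
togo([(a+b)[0]/2-.0,(a+b)[1]/2,.25],y)
```

```text
[ 0.61038714 -0.23001076  0.07      ] [ 0.56460306 -0.21685583  0.07      ] 0.0476364789607175 seat [ 0.5874951 -0.2234333  0.07     ] yaw -0.27978873898772544
ball [ 0.50291709 -0.19913187]
plate [0.43462249 0.04342593 0.008     ] 0.04960570040451992 0.3623798397109368
rotvec options [[-0.0008, 0.0012, 2.3124], [-0.001, -0.0007, -0.8292], [-0.001, -0.0007, -0.8292]]
togo [-0.3686 -0.3403 -0.0357] t 0.2 tcp [0.2586 0.5132 0.214 ] q [-2.000e-04  2.313e-01  9.729e-01 -5.000e-04] j [ 0.89  0.16  1.6  -0.    1.39 -0.21]
```

Units first: shifts go in shares of 50 mm and turns go in shares of 4 rad. So -0.0335 m is -0.67, -0.031 m is -0.62.

{"api": "inch_along", "payload": {"steps": {"motion": [[-0.67,-0.62,-0.06,0,0,0,1],[-0.67,-0.62,-0.06,0,0,0,1],[-0.67,-0.62,-0.06,0,0,0,1],[-0.67,-0.62,-0.06,0,0,0,1],[-0.67,-0.62,-0.06,0,0,0,1],[-0.67,-0.62,-0.06,0,0,0,1],[-0.67,-0.62,-0.06,0,0,0,1],[-0.67,-0.62,-0.06,0,0,0,1]]}}}

```text
t: 1.0
tcp_pos: [0.3867, 0.1697, 0.2387]
tool_rot: [0.0, 0.231, 0.973, 0.0]
force: [1.2, -0.3, 0.5]
opening: 1.0
grip_force: 0.0
```

{"api": "inch_along", "payload": {"steps": {"motion": [[-0.67,-0.62,-0.06,0,0,0,1],[-0.67,-0.62,-0.06,0,0,0,1],[-0.67,-0.62,-0.06,0,0,0,1]]}}}

```text
t: 1.3
tcp_pos: [0.4346, 0.0412, 0.2478]
tool_rot: [0.0, 0.231, 0.973, 0.0]
force: [0.4, 0.3, -0.2]
opening: 0.998
grip_force: 0.0
```

{"api": "inch_along", "payload": {"steps": {"motion": [[0,0,0,0,0,-0.035,1],[0,0,0,0,0,-0.035,1],[0,0,0,0,0,-0.035,1],[0,0,0,0,0,-0.035,1],[0,0,0,0,0,-0.035,1],[0,0,0,0,0,-0.0323,1],[0,0,0,0,0,0,1]]}}}

```text
t: 2.0
tcp_pos: [0.4342, 0.0431, 0.2474]
tool_rot: [-0.0, -0.18, 0.984, 0.0]
force: [-0.2, 0.1, 0.1]
opening: 1.001
grip_force: 0.0
```

```bash
python3 -c "
from h import *
togo([.4346,.0434,.25],.3624)
d=snap('wrist','w1.png');print(d['extrinsics'],proj(d,[.4346,.0434,.008]))"
```

```text
rotvec options [[0.0005, 0.0002, -3.1415], [0.0001, -0.0003, 0.0001], [0.0001, -0.0003, 0.0001]]
togo [-0.0004  0.0001 -0.0026] t 2.0 tcp [0.4342 0.0431 0.2474] q [-2.000e-04 -1.803e-01  9.836e-01  0.000e+00] j [-0.18 -0.24  1.92 -0.    1.46 -2.11]
[[-3.54598293e-01 -8.96682188e-01 -2.64992651e-01  3.59817335e-01]
 [ 9.35018739e-01 -3.40087041e-01 -1.00402999e-01  1.53731717e-02]
 [-9.09855051e-05 -2.83375826e-01  9.59008933e-01  4.15525756e-01]
 [ 0.00000000e+00  0.00000000e+00  0.00000000e+00  1.00000000e+00]] [319.92287711 173.33013507]
```

View pics/w1.png

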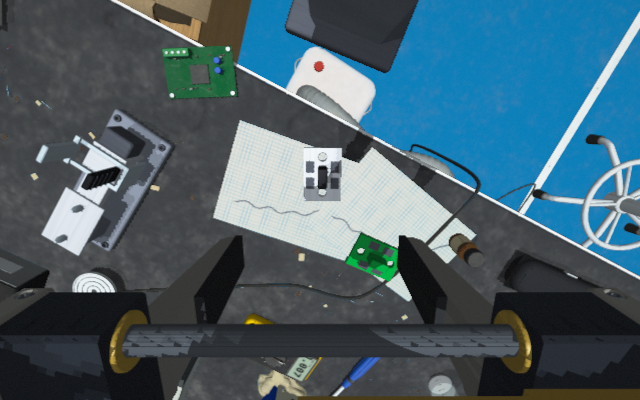

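The wrist view shows the plate at (322,174), fin at (323,180), holes near (323,157) and (323,188). The carrier is at (90,195), with pegs at (78,208) and (60,237).

Run:
```python
from h import *
d=load('w1.png');f=d['frame']
a=cv2.resize(f[135:215,285:360],None,fx=5,fy=5,interpolation=cv2.INTER_CUBIC)
b=cv2.resize(f[185:265,20:140],None,fx=5,fy=5,interpolation=cv2.INTER_CUBIC)
c=np.zeros((400,400+600-25+0,3),np.uint8);c[:,:375]=a;c[:,375:]=b;c=c[:,:975]
cv2.imwrite('pics/c3.png',cv2.vconcat([cv2.copyMakeBorder(a,0,0,0,225,0),b])[:,:600])
```

```bash
python3 -c "
import cv2;a=cv2.imread('pics/c3.png');cv2.imwrite('pics/c3.png',cv2.resize(a,None,fx=.75,fy=.75,interpolation=cv2.INTER_AREA));print(a.shape)"
```

```text
(800, 600, 3)
```

View pics/c3.png

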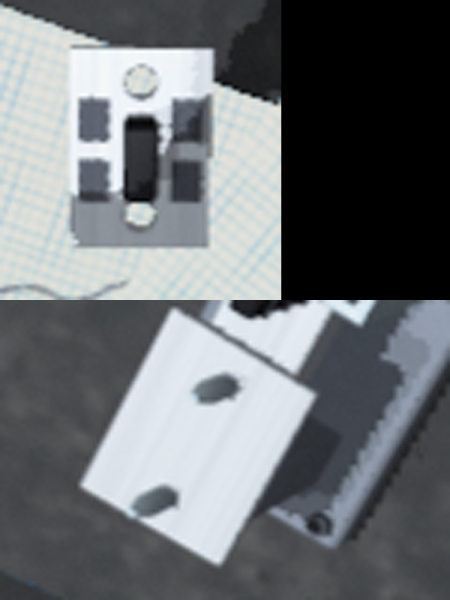

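The crop shows the plate corners at (70,47), (214,49), (208,247), (73,246), with hole centre (141,81). The seat corners are at (175,308), (317,395), (220,565), (80,487), with pegs at (215,388) and (155,500).

Run:
```python
from h import *
d=load('w1.png')
P=lambda x,y,z:onz(d,285+x/3.75,135+y/3.75,z)
S=lambda x,y,z:onz(d,20+x/3.75,185+(y-300)/3.75,z)
def rect(c,n):
    c=np.array(c)[:,:2]; print(n,'centre',c.mean(0).round(4),'sides',[round(float(np.linalg.norm(c[i]-c[i-1])),4) for i in range(4)])
    for a,b in ((0,3),(1,2),(0,1),(3,2)): print('  dir',round(float(np.arctan2(*(c[b]-c[a])[::-1])),3))
rect([P(70,47,.008),P(214,49,.008),P(208,247,.008),P(73,246,.008)],'plate')
print('hole',P(141,81,.008),P(140,214,.008))
c=[S(175,308,.056),S(317,395,.056),S(220,565,.056),S(80,487,.056)]
rect(c,'seat')
for x,y in((220,385),(160,497),):print('peg',S(x,y,.056))
```

```text
plate centre [0.4353 0.0476] sides [0.0715, 0.0497, 0.0712, 0.0489]
  dir 0.363
  dir 0.352
  dir 1.92
  dir 1.926
hole [0.41265293 0.03881694 0.008     ] [0.45741063 0.05552102 0.008     ]
seat centre [ 0.5904 -0.2212] sides [0.0759, 0.0487, 0.0749, 0.049]
  dir -0.279
  dir -0.274
  dir 1.299
  dir 1.318
peg [ 0.56838119 -0.21728795  0.056     ]
peg [ 0.61480314 -0.23006094  0.056     ]
```

To row units: 0.045 m is 0.9, -0.0031 m is -0.062, 0.004 rad is 0.001.

{"api": "inch_along", "payload": {"steps": {"motion": [[0.044,-0.062,0.8,0,0,0.001,1],[0,0,0.9,0,0,0,1],[0,0,0.9,0,0,0,1],[0,0,0.9,0,0,0,1],[0,0,0.8,0,0,0,1],[0,0,0.38,0,0,0,1],[0,0,0,0,0,0,1]]}}}

```text
t: 2.75
tcp_pos: [0.4303, 0.04, 0.0108]
tool_rot: [-0.003, -0.177, 0.984, 0.001]
force: [-0.6, 0.3, -0.8]
opening: 0.998
grip_force: 0.0
```

```bash
python3 -c "
from h import *
togo([.4352,.0468,.013],.357)
d=snap('wrist','w2.png')
import cv2
cv2.imwrite('pics/w2.png',d['frame'])"
```

```text
rotvec options [[-0.0094, -0.0057, 3.1401], [0.0037, -0.006, -0.0015], [0.0037, -0.006, -0.0015]]
togo [-0.0069  0.0047 -0.0023] t 2.75 tcp [0.4303 0.04   0.0108] q [-0.0033 -0.1768  0.9842  0.0013] j [-0.19  0.08  2.13  0.    0.93 -2.11]
```

View pics/w2.png

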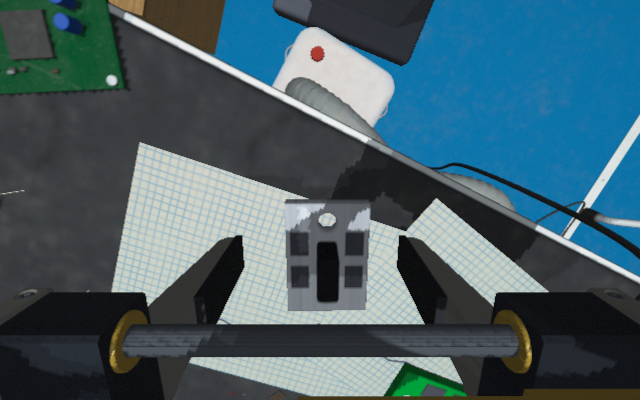

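The plate spans (286,201)–(371,201) at the top and (288,310)–(366,310) at the bottom. The fin is at (328,272), right of the fingers' mid-column 320. Tool x points along yaw+π, so my small xy correction went the wrong way. I'll re-measure and fix it.

Run:
```python
from h import *
d=load('w2.png')
c=np.array([onz(d,u,v,.008) for u,v in((286,201),(371,201),(366,310),(288,310))])
print(c.mean(0),[np.linalg.norm(c[i]-c[i-1]).round(4) for i in range(4)],np.arctan2(*(c[3]-c[0])[1::-1]),np.arctan2(*(c[2]-c[1])[1::-1]))
print(proj(d,[.4303,.04,.011]),proj(d,[*c.mean(0)[:2],.034]))
# calibrate: tcp point in tool/camera frame, fingertips
togo([*c.mean(0)[:2],.013],.357)
```

```text
[0.43423124 0.04678751 0.008     ] [np.float64(0.0719), np.float64(0.0485), np.float64(0.0719), np.float64(0.0495)] 0.34272918462004326 0.35660593928357937
[319.44030795 251.32757015] [329.06467994 280.75102484]
rotvec options [[-0.0041, -0.0025, 3.1407], [0.0016, -0.0026, -0.0009], [0.0016, -0.0026, -0.0009]]
togo [-0.0043  0.006  -0.0002] t 2.8 tcp [0.4323 0.0396 0.0128] q [-1.400e-03 -1.771e-01  9.842e-01  6.000e-04] j [-0.19  0.08  2.13  0.    0.94 -2.12]
```

To row units: 0.006 m is 0.12, -0.0045 m is -0.09.

{"api": "inch_along", "payload": {"steps": {"motion": [[-0.09,0.12,0,0,0,0,1],[0,0,0,0,0,0,1],[0,0,0,0,0,0,0],[0,0,0,0,0,0,0],[0,0,0,0,0,0,0],[0,0,0,0,0,0,0],[0,0,0,0,0,0,0],[0,0,0,0,0,0,0]]}}}

```text
t: 3.6
tcp_pos: [0.4355, 0.0466, 0.0136]
tool_rot: [-0.0, -0.178, 0.984, 0.0]
force: [0.5, -0.4, 0.2]
opening: 0.504
grip_force: 0.0
```

{"api": "inch_along", "payload": {"steps": {"motion": [[0,0,0,0,0,0,0],[0,0,0,0,0,0,0]]}}}

```text
t: 3.8
tcp_pos: [0.4355, 0.0466, 0.0136]
tool_rot: [-0.0, -0.178, 0.984, 0.0]
force: [-0.4, -0.4, 0.3]
opening: 0.323
grip_force: 0.0
```

```bash
python3 -c "
from h import *
togo([.4345,.047,.013],.357)"
```

```text
rotvec options [[0.0001, 0.0001, -3.1405], [0.0, -0.0001, 0.0011], [0.0, -0.0001, 0.0011]]
togo [0.0008 0.0007 0.0006] t 3.8 tcp [0.4355 0.0466 0.0136] q [-0.     -0.1781  0.984   0.    ] j [-0.17  0.08  2.12 -0.    0.93 -2.1 ]
```

{"api": "inch_along", "payload": {"steps": {"motion": [[0,0,0,0,0,0,0],[0,0,0,0,0,0,0],[0,0,0,0,0,0,0],[0,0,0,0,0,0,0],[0,0,0,0,0,0,0],[0,0,0,0,0,0,0]]}}}

```text
t: 4.4
tcp_pos: [0.4356, 0.0466, 0.0136]
tool_rot: [0.0, -0.178, 0.984, -0.0]
force: [-0.1, 0.1, -0.7]
opening: 0.126
grip_force: 30.0
```

{"api": "inch_along", "payload": {"steps": {"motion": [[0,0,-0.2,0,0,0,0],[0,0,-0.6,0,0,0,0],[0,0,-0.9,0,0,0,0],[0,0,-0.9,0,0,0,0],[0,0,-0.8,0,0,0,0],[0,0,-0.2,0,0,0,0],[0,0,0,0,0,0,0]]}}}

```text
t: 5.1
tcp_pos: [0.4367, 0.0465, 0.1956]
tool_rot: [0.002, -0.178, 0.984, -0.001]
force: [0.5, 0.4, -1.1]
opening: 0.126
grip_force: 30.0
```

```bash
python3 -c "
from h import *
togo([.5904-.12*np.cos(-.277),-.2212+.12*np.sin(.277),.19],-.277)"
```

```text
rotvec options [[-0.0055, -0.0012, -2.5063], [-0.0009, 0.0042, 0.6353], [-0.0009, 0.0042, 0.6353]]
togo [ 0.0465 -0.2334  0.0059] t 5.1 tcp [0.4367 0.0465 0.1956] q [ 2.000e-03 -1.782e-01  9.840e-01 -7.000e-04] j [-0.17 -0.2   1.99  0.    1.35 -2.1 ]
```

```bash
python3 -c "
from h import *
togo([.6177,-.125,.2],-.277)"
```

```text
rotvec options [[-0.0055, -0.0012, -2.5063], [-0.0009, 0.0042, 0.6353], [-0.0009, 0.0042, 0.6353]]
togo [-0.1094 -0.2241 -0.0035] t 5.1 tcp [0.4367 0.0465 0.1956] q [ 2.000e-03 -1.782e-01  9.840e-01 -7.000e-04] j [-0.17 -0.2   1.99  0.    1.35 -2.1 ]
```

To row units: -0.042 m is -0.84, -0.04 m is -0.8.

{"api": "inch_along", "payload": {"steps": {"motion": [[-0.2,-0.4,0,0,0,0,0],[-0.4,-0.8,-0.02,0,0,0,0],[-0.4,-0.84,-0.02,0,0,0,0],[-0.4,-0.84,-0.02,0,0,0,0],[-0.4,-0.84,0,0,0,0,0],[-0.28,-0.56,0,0,0,0,0],[-0.1,-0.2,0,0,0,0,0]]}}}

```text
t: 5.8
tcp_pos: [0.616, -0.1266, 0.193]
tool_rot: [-0.002, -0.177, 0.984, 0.001]
force: [-0.7, 1.1, -1.7]
opening: 0.127
grip_force: 30.0
```

{"api": "inch_along", "payload": {"steps": {"motion": [[0,0,0,0,0,0.0318,0],[0,0,0,0,0,0.0318,0],[0,0,0,0,0,0.0318,0],[0,0,0,0,0,0.0318,0],[0,0,0,0,0,0.0318,0],[0,0,0,0,0,0,0],[0,0,0,0,0,0,0]]}}}

```text
t: 6.5
tcp_pos: [0.6151, -0.1241, 0.1953]
tool_rot: [-0.001, 0.136, 0.991, 0.0]
force: [1.0, -0.4, -1.5]
opening: 0.128
grip_force: 30.0
```

```bash
python3 -c "
from h import *
d=snap('wrist','w3.png');s=env.sense();np.savez('pics/w3s.npz',p=s['tcp_pos'],q=s['tool_rot'])
togo([.6177,-.125,.2],-.277);print(proj(d,[.59,-.2212,.056]))"
```

```text
rotvec options [[0.003, 0.0004, -3.1384], [0.0003, -0.0019, 0.0032], [0.0003, -0.0019, 0.0032]]
togo [-0.0024 -0.0001 -0.0044] t 6.55 tcp [ 0.6154 -0.1242  0.1956] q [-9.000e-04  1.365e-01  9.906e-01  3.000e-04] j [-0.39  0.31  1.46  0.    1.38 -1.69]
[220.84528329 194.53272782]
```

View pics/w3.png

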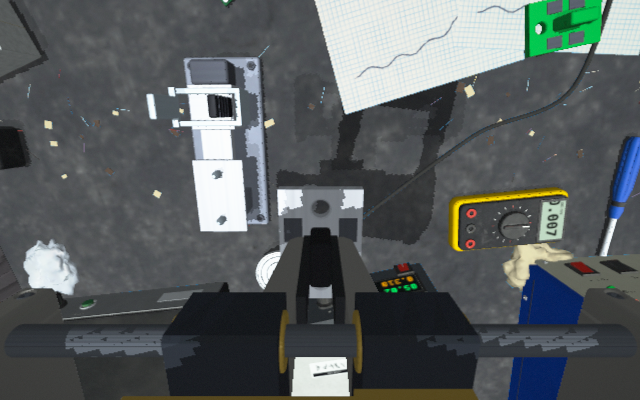

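The carrier seat corners are at (192,161), (242,160), (247,230), (201,233), with pegs at (217,175) and (223,220). The held plate's front edge runs (278,188)–(363,187), with its free hole at (320,207).

Create meas.py:
```python
from h import *
d=load('w3.png');s=np.load('pics/w3s.npz');p,R=s['p'],rot(s['q']);g=cv2.cvtColor(d['frame'],cv2.COLOR_BGR2GRAY)
m=np.zeros_like(g);m[155:240,186:254]=(g[155:240,186:254]>190)*255
cs,_=cv2.findContours(m,0,2);c=max(cs,key=cv2.contourArea);
print('seat bbox',cv2.boundingRect(c),cv2.boxPoints(cv2.minAreaRect(c)).round(1).tolist())
for n,(u0,v0,u1,v1),t in(('pegA',(208,166,226,184),150),('pegB',(214,210,232,229),150),('hole',(308,197,333,217),95)):
    mm=(g[v0:v1,u0:u1]<t).astype(np.uint8);k,l,st,ce=cv2.connectedComponentsWithStats(mm)
    i=1+np.argmax(st[1:,4]);print(n,ce[i]+[u0,v0],st[i]+[u0,v0,0,0,0])
print(g[197:217:2,308:334:2])
```

```bash
python3 meas.py
```

```text
seat bbox (192, 155, 55, 76) [[191.5, 156.0], [240.39999389648438, 151.89999389648438], [246.89999389648438, 229.89999389648438], [198.0, 234.0]]
pegA [217.43636364 173.8       ] [213 170   9   9  55]
pegB [221.45098039 219.54901961] [217 216   9   9  51]
hole [320.49590164 207.76639344] [312 200  18  17 244]
[[122 124 122 122 121 122 121 121 121 120 121 122 121]
 [122 123 123 122 115 108 106 106 112 120 121 122 121]
 [123 123 122 104  75  48  48  48  58  96 117 122 121]
 [122 121 105  81  75  47  48  45  48  49  91 123 122]
 [122 118  85  77  50  45  47  47  50  47  60 113 121]
 [122 113  81  77  70  49  51  52  52  50  55 109 120]
 [122 111  89  82  52  52  52  50  53  51  69 107 122]
 [121 116  97  70  58  55  51  50  50  62  87 110 122]
 [121 120 111  93  85  73  59  67  83  88 102 116 122]
 [121 122 120 109  95  94  92  91  90 102 113 122 122]]
```

Run:
```python
from h import *
d=load('w3.png');s=np.load('pics/w3s.npz');p,R=s['p'],rot(s['q'])
c=np.array([onz(d,u,v,.056) for u,v in((192,161),(242,160),(247,230.5),(201,233))])
print('seat',c.mean(0),[np.linalg.norm(c[i]-c[i-1]).round(4) for i in range(4)],np.arctan2(*(c[3]-c[0])[1::-1]),np.arctan2(*(c[2]-c[1])[1::-1]))
a,b=onz(d,217.4,173.8,.062),onz(d,221.5,219.5,.062)
print('pegs',a,b,np.linalg.norm(a-b),'mid',(a+b)/2,np.arctan2(*(b-a)[1::-1]))
z=p[2]-.0056;h=onz(d,320.3,207.8,z);x=R.apply([1,0,0]);yaw=np.arctan2(-x[1],-x[0])
L,Rr=onz(d,278,188,z),onz(d,363,187,z);e=Rr-L
print('hole in tool',R.inv().apply(h-p),'front edge tool',R.inv().apply(L-p),R.inv().apply(Rr-p),'toolyaw',yaw,'plate centre tool',R.inv().apply(h-p)-[.024,0,0])
```

```text
seat [ 0.59268678 -0.22248903  0.056     ] [np.float64(0.0763), np.float64(0.0495), np.float64(0.0745), np.float64(0.0489)] -0.2641249496805401 -0.27292271179448674
pegs [ 0.56836083 -0.21464059  0.062     ] [ 0.61397752 -0.22763209  0.062     ] 0.047430587809534935 mid [ 0.59116917 -0.22113634  0.062     ] -0.27745139446237704
hole in tool [0.02578786 0.00100982 0.00564986] front edge tool [ 0.03762776 -0.02317413  0.00566614] [0.03823503 0.02538624 0.00568034] toolyaw -0.2737923218833265 plate centre tool [0.00178786 0.00100982 0.00564986]
```

```bash
python3 -c "
from h import *
togo([.5929,-.2231,.105],-.275)"
```

```text
rotvec options [[0.003, 0.0004, -3.1404], [0.0003, -0.0019, 0.0012], [0.0003, -0.0019, 0.0012]]
togo [-0.0052 -0.1013  0.0906] t 6.55 tcp [ 0.6154 -0.1242  0.1956] q [-9.000e-04  1.365e-01  9.906e-01  3.000e-04] j [-0.39  0.31  1.46  0.    1.38 -1.69]
```

To row units: -0.035 m is -0.7, 0.03 m is 0.6.

{"api": "inch_along", "payload": {"steps": {"motion": [[-0.02,-0.4,0,0,0,0,0],[-0.04,-0.7,0,0,0,0,0],[-0.04,-0.7,0,0,0,0,0],[0,-0.22,0.2,0,0,0,0],[0,0,0.6,0,0,0,0],[0,0,0.7,0,0,0,0],[0,0,0.26,0,0,0,0],[0,0,0,0,0,0,0]]}}}

```text
t: 7.35
tcp_pos: [0.5915, -0.2217, 0.1055]
tool_rot: [-0.003, 0.137, 0.991, 0.001]
force: [-0.4, -0.7, -2.1]
opening: 0.132
grip_force: 30.0
```

{"api": "inch_along", "payload": {"steps": {"motion": [[0,0,0,0,0,0,0],[0,0,0,0,0,0,0]]}}}

```text
t: 7.55
tcp_pos: [0.5948, -0.224, 0.1109]
tool_rot: [0.002, 0.138, 0.99, -0.001]
force: [0.2, 0.1, -0.5]
opening: 0.133
grip_force: 30.0
```

```bash
python3 -c "
from h import *
d=snap('wrist','w4.png');s=env.sense();np.savez('pics/w4s.npz',p=s['tcp_pos'],q=s['tool_rot'])
cv2.imwrite('pics/w4c.png',cv2.resize(d['frame'][60:260,200:440],None,fx=3,fy=3,interpolation=cv2.INTER_CUBIC))
togo([.5929,-.2231,.105],-.275)"
```

```text
rotvec options [[0.0058, 0.0015, 3.1403], [-0.001, 0.0037, -0.0013], [-0.001, 0.0037, -0.0013]]
togo [0.002  0.0004 0.0059] t 7.6 tcp [ 0.5947 -0.224   0.1109] q [ 1.800e-03  1.377e-01  9.905e-01 -7.000e-04] j [-0.55  0.4   1.51  0.    1.22 -1.84]
```

View pics/w4c.png

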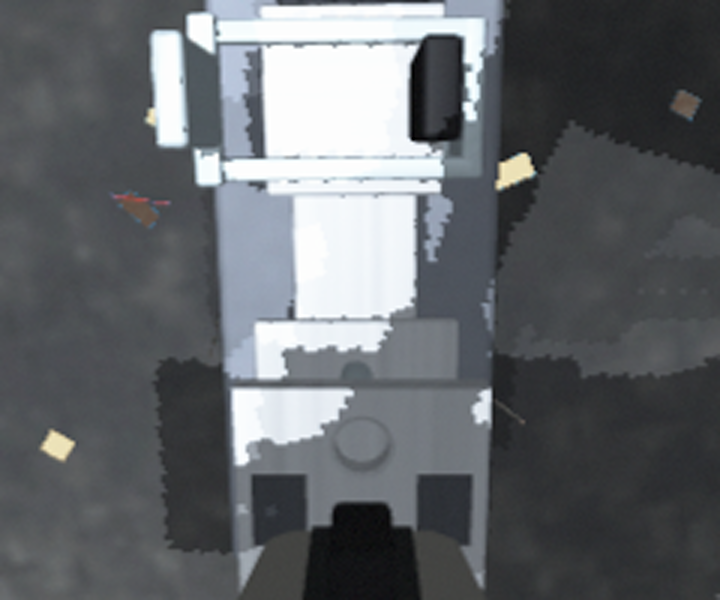

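The crop shows the plate front edge (230,383)–(492,383) and hole (361,441) above the seat front edge (255,320)–(459,320), with the near peg at (356,372) just in front of the plate edge. I'll compute the lateral and fore-aft error from those.

Run:
```python
from h import *
d=load('w4.png');s=np.load('pics/w4s.npz');p,R=s['p'],rot(s['q'])
T=lambda x,y,z:R.inv().apply(onz(d,200+x/3,60+y/3,z)-p).round(4)
z=p[2]-.0056
print('plate edge',T(230,380,z),T(492,380,z),'hole',T(361,441,z))
print('seat edge',T(255,320,.056),T(459,320,.056),'peg tip',T(356,366,.07),T(356,366,.066))
print('roof edges',T(265,190,.057),T(440,190,.057),'handle tab top',T(463,36,.104),T(463,136,.104))
```

```text
plate edge [ 0.0381 -0.024   0.0055] [0.0381 0.0259 0.0054] hole [0.0259 0.001  0.0055]
seat edge [ 0.041  -0.0245  0.0547] [0.041  0.0245 0.0547] peg tip [ 0.0329 -0.0002  0.0407] [ 0.032  -0.0002  0.0447]
roof edges [ 0.0713 -0.0211  0.0536] [0.0713 0.0191 0.0536] handle tab top [0.099  0.0186 0.0065] [0.0825 0.0191 0.0065]
```

To row units: 0.01 m is 0.2, -0.0015 m is -0.03.

{"api": "inch_along", "payload": {"steps": {"motion": [[0.03,-0.03,0,0,0,0,0],[0,0,0.2,0,0,0,0],[0,0,0.2,0,0,0,0],[0,0,0.12,0,0,0,0],[0,0,0,0,0,0,0],[0,0,0,0,0,0,0]]}}}

```text
t: 8.2
tcp_pos: [0.5913, -0.2244, 0.0821]
tool_rot: [-0.0, 0.138, 0.99, 0.0]
force: [0.2, -0.3, -0.7]
opening: 0.13
grip_force: 30.0
```

```bash
python3 -c "
from h import *
togo([.5929,-.2231,.0706],-.275)"
```

```text
rotvec options [[-0.0012, -0.0003, 3.1398], [0.0002, -0.0008, -0.0018], [0.0002, -0.0008, -0.0018]]
togo [-0.0012  0.0017  0.0115] t 8.2 tcp [ 0.5913 -0.2244  0.0821] q [-4.000e-04  1.380e-01  9.904e-01  2.000e-04] j [-0.55  0.43  1.54 -0.    1.18 -1.85]
```

To row units: 0.003 m is 0.06, 0.0002 m is 0.004.

{"api": "inch_along", "payload": {"steps": {"motion": [[-0.028,0.004,0,0,0,0,0],[0,0,0,0,0,0,0],[0,0,0.06,0,0,0,0],[0,0,0,0,0,0,0],[0,0,0,0,0,0,0]]}}}

```text
t: 8.7
tcp_pos: [0.5928, -0.2246, 0.0795]
tool_rot: [-0.0, 0.138, 0.99, 0.0]
force: [0.0, 0.1, -1.0]
opening: 0.127
grip_force: 30.0
```

{"api": "inch_along", "payload": {"steps": {"motion": [[0,0,0.06,0,0,0,0],[0,0,0,0,0,0,0],[0,0,0,0,0,0,0]]}}}

```text
t: 9.0
tcp_pos: [0.5928, -0.2246, 0.0764]
tool_rot: [-0.0, 0.138, 0.99, 0.0]
force: [-0.3, 0.6, -0.5]
opening: 0.127
grip_force: 30.0
```

```bash
python3 -c "
from h import *
togo([.593,-.2245,.0706],-.275)"
```

```text
rotvec options [[-0.0006, -0.0001, 3.1398], [0.0001, -0.0004, -0.0018], [0.0001, -0.0004, -0.0018]]
togo [-0.0002  0.0002  0.0058] t 9.0 tcp [ 0.5928 -0.2246  0.0764] q [-2.000e-04  1.380e-01  9.904e-01  1.000e-04] j [-0.55  0.44  1.54 -0.    1.17 -1.85]
```

To row units: 0.003 m is 0.06.

{"api": "inch_along", "payload": {"steps": {"motion": [[0,0,0.06,0,0,0,0],[0,0,0,0,0,0,0],[0,0,0,0,0,0,0]]}}}

```text
t: 9.3
tcp_pos: [0.5928, -0.2246, 0.0734]
tool_rot: [-0.0, 0.138, 0.99, 0.0]
force: [0.2, 0.3, -0.8]
opening: 0.127
grip_force: 30.0
```

{"api": "inch_along", "payload": {"steps": {"motion": [[0,0,0.046,0,0,0,0],[0,0,0,0,0,0,0],[0,0,0,0,0,0,0]]}}}

```text
t: 9.6
tcp_pos: [0.5928, -0.2247, 0.0712]
tool_rot: [-0.0, 0.138, 0.99, 0.0]
force: [0.1, -0.1, -1.7]
opening: 0.124
grip_force: 30.0
```

```bash
python3 -c "
from h import *
togo([.593,-.2245,.0706],-.275)"
```

```text
rotvec options [[-0.0004, -0.0, 3.1398], [0.0, -0.0002, -0.0018], [0.0, -0.0002, -0.0018]]
togo [-0.0001  0.0002  0.0006] t 9.6 tcp [ 0.5928 -0.2247  0.0712] q [-1.000e-04  1.380e-01  9.904e-01  0.000e+00] j [-0.55  0.45  1.54 -0.    1.16 -1.85]
```

To row units: 0.001 m is 0.02.

{"api": "inch_along", "payload": {"steps": {"motion": [[0,0,0.02,0,0,0,0],[0,0,0,0,0,0,0],[0,0,0,0,0,0,1],[0,0,0,0,0,0,1],[0,0,0,0,0,0,1],[0,0,0,0,0,0,1],[0,0,0,0,0,0,1],[0,0,0,0,0,0,1]]}}}

```text
t: 10.4
tcp_pos: [0.5929, -0.2247, 0.0703]
tool_rot: [0.0, 0.138, 0.99, -0.0]
force: [-0.1, -0.3, -0.2]
opening: 0.627
grip_force: 0.0
```

{"api": "inch_along", "payload": {"steps": {"motion": [[0,0,0,0,0,0,1],[0,0,0,0,0,0,1],[0,0,-0.4,0,0,0,1],[0,0,-0.8,0,0,0,1],[0,0,-0.8,0,0,0,1],[0,0,-0.4,0,0,0,1],[0,0,0,0,0,0,1]]}}}

```text
t: 11.1
tcp_pos: [0.595, -0.226, 0.1947]
tool_rot: [0.004, 0.138, 0.99, -0.002]
force: [1.3, 0.1, -0.1]
opening: 1.001
grip_force: 0.0
```

{"api": "inch_along", "payload": {"steps": {"motion": [[-0.6,0,0,0,0,0,1],[-0.6,0,0,0,0,0,1],[0,0,0,0,0,0,1],[0,0,0,0,0,0,1]]}}}

```text
t: 11.5
tcp_pos: [0.6497, -0.2405, 0.1877]
tool_rot: [-0.002, 0.138, 0.99, 0.001]
force: [-1.0, -0.1, -0.3]
opening: 1.003
grip_force: 0.0
```

```bash
python3 -c "
from h import *
d=snap('wrist','w5.png');s=env.sense();np.savez('pics/w5s.npz',p=s['tcp_pos'],q=s['tool_rot'])
print(proj(d,[.593,-.2245,.064]))
sc=snap('scene','s5.png')['frame'];q=proj(load('s5.png'),[.593,-.2245,.064]).astype(int);print(q)
a=cv2.resize(d['frame'][60:260,220:420],None,fx=2,fy=2,interpolation=cv2.INTER_CUBIC)
b=cv2.resize(sc[q[1]-40:q[1]+40,q[0]-40:q[0]+40],None,fx=5,fy=5,interpolation=cv2.INTER_CUBIC)
cv2.imwrite('pics/c5.png',np.hstack([a,b]));togo([.593,-.2245,.0706],-.275)"
```

```text
[319.11745631 134.74822277]
[425 265]
rotvec options [[-0.0032, -0.0007, 3.1398], [0.0004, -0.0021, -0.0018], [0.0004, -0.0021, -0.0018]]
togo [0.0586 0.     0.1187] t 11.6 tcp [ 0.6496 -0.2406  0.1892] q [-1.000e-03  1.380e-01  9.904e-01  3.000e-04] j [-0.53  0.48  1.25 -0.    1.41 -1.82]
```

View pics/c5.png

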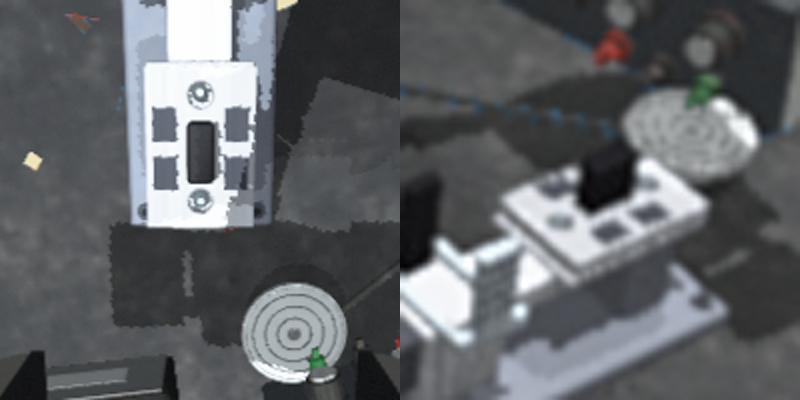

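The plate lies flat, with both pegs through its holes (left crop (200,93) and (200,203)), and it has been let go. Next is the carrier grip.

Run:
```python
from h import *
d=load('w5.png');s=np.load('pics/w5s.npz');p,R=s['p'],rot(s['q'])
a,b=onz(d,220+200/2,60+93/2,.068),onz(d,220+200/2,60+203/2,.068);print(a,b,np.linalg.norm(a-b),np.arctan2(*(b-a)[1::-1]))
togo([.5063,-.2003,.19],-.275)
```

```text
[ 0.56947015 -0.21697748  0.068     ] [ 0.61629244 -0.23027625  0.068     ] 0.04867426914889356 -0.27673852110813385
rotvec options [[-0.0032, -0.0007, 3.1398], [0.0004, -0.0021, -0.0018], [0.0004, -0.0021, -0.0018]]
togo [ 0.1489 -0.0004 -0.0005] t 11.6 tcp [ 0.6496 -0.2406  0.1892] q [-1.000e-03  1.380e-01  9.904e-01  3.000e-04] j [-0.53  0.48  1.25 -0.    1.41 -1.82]
```

To row units: 0.04 m is 0.8, 0.033 m is 0.66, -0.0018 rad is -0.0005.

{"api": "inch_along", "payload": {"steps": {"motion": [[0.4,0,0,0,0,0,1],[0.8,0,0,0,0,0,1],[0.8,0,0,0,0,0,1],[0.66,0,0,0,0,0,1],[0.3,0,0,0,0,0,1],[0,0,0,0,0,-0.0005,1],[0,0,0,0,0,0,1],[0,0,0,0,0,0,1]]}}}

```text
t: 12.4
tcp_pos: [0.5088, -0.2009, 0.1905]
tool_rot: [0.0, 0.137, 0.991, -0.0]
force: [-0.2, 1.3, 0.4]
opening: 0.995
grip_force: 0.0
```

```bash
python3 -c "
from h import *
d=snap('wrist','w6.png')
togo([.5065,-.2003,.069],-.275)"
```

```text
rotvec options [[-0.0008, -0.0001, -3.1415], [-0.0001, 0.0005, 0.0001], [-0.0001, 0.0005, 0.0001]]
togo [ 2.500e-03 -1.000e-04  1.214e-01] t 12.45 tcp [ 0.5089 -0.2009  0.1904] q [ 2.000e-04  1.370e-01  9.906e-01 -1.000e-04] j [-0.6   0.11  1.7   0.    1.33 -1.89]
```

To row units: 0.03 m is 0.6, 0.015 m is 0.3.

{"api": "inch_along", "payload": {"steps": {"motion": [[0.05,0,0.2,0,0,0,1],[0,0,0.6,0,0,0,1],[0,0,0.6,0,0,0,1],[0,0,0.6,0,0,0,1],[0,0,0.3,0,0,0,1],[0,0,0.11,0,0,0,1],[0,0,0,0,0,0,1],[0,0,0,0,0,0,1]]}}}

```text
t: 13.25
tcp_pos: [0.5069, -0.2006, 0.0712]
tool_rot: [0.001, 0.137, 0.991, -0.001]
force: [0.2, 0.1, 1.1]
opening: 1.001
grip_force: 0.0
```

```bash
python3 -c "
from h import *
d=snap('wrist','w7.png');togo([.5065,-.2003,.069],-.275)"
```

```text
rotvec options [[-0.0044, -0.0015, -3.1415], [-0.001, 0.0028, 0.0001], [-0.001, 0.0028, 0.0001]]
togo [0.0006 0.0003 0.0024] t 13.3 tcp [ 0.507  -0.2007  0.0714] q [ 1.300e-03  1.370e-01  9.906e-01 -7.000e-04] j [-0.6   0.24  1.81 -0.    1.09 -1.89]
```

View pics/w7.png

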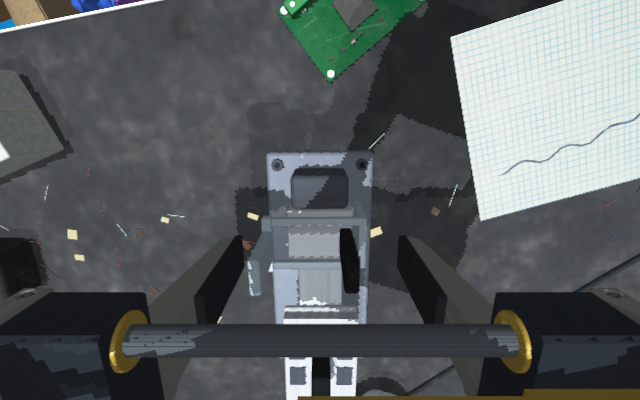

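The latch tab (255,265) and handle tab (349,262) stand between the open fingers at (225,265) and (415,265). I'll close on them.

{"api": "inch_along", "payload": {"steps": {"motion": [[0,0,0,0,0,0,0],[0,0,0,0,0,0,0],[0,0,0,0,0,0,0],[0,0,0,0,0,0,0],[0,0,0,0,0,0,0],[0,0,0,0,0,0,0],[0,0,0,0,0,0,0],[0,0,0,0,0,0,0]]}}}

```text
t: 14.1
tcp_pos: [0.5065, -0.1996, 0.0704]
tool_rot: [0.001, 0.137, 0.991, 0.0]
force: [-0.1, 2.7, 4.5]
opening: 0.428
grip_force: 30.0
```

{"api": "inch_along", "payload": {"steps": {"motion": [[0,0,0,0,0,0,0],[0,0,0,0,0,0,0],[0,0,0,0,0,0,0],[0,0,0,0,0,0,0]]}}}

```text
t: 14.5
tcp_pos: [0.5065, -0.1996, 0.0703]
tool_rot: [0.001, 0.137, 0.991, 0.0]
force: [0.1, 1.7, 5.6]
opening: 0.424
grip_force: 30.0
```

```bash
python3 -c "
from h import *
togo([.5065,-.2003,.169],-.275)"
```

```text
rotvec options [[-0.0016, 0.0009, -3.1411], [0.0006, 0.001, 0.0004], [0.0006, 0.001, 0.0004]]
togo [-0.0003 -0.0006 -0.0987] t 14.5 tcp [ 0.5065 -0.1996  0.0703] q [5.000e-04 1.368e-01 9.906e-01 2.000e-04] j [-0.6   0.24  1.81  0.    1.09 -1.89]
```

Units first: shifts go in shares of 50 mm and turns go in shares of 4 rad. So -0.004 m is -0.08, -0.003 m is -0.06.

{"api": "inch_along", "payload": {"steps": {"motion": [[0,0,-0.04,0,0,0,0],[0,0,-0.06,0,0,0,0],[0,0,-0.06,0,0,0,0],[0,0,-0.08,0,0,0,0],[0,0,0,0,0,0,0],[0,0,0,0,0,0,0]]}}}

```text
t: 15.1
tcp_pos: [0.5058, -0.2, 0.0818]
tool_rot: [-0.0, 0.137, 0.991, -0.0]
force: [0.2, -0.1, -4.8]
opening: 0.424
grip_force: 30.0
```

To row units: -0.018 m is -0.36, -0.016 m is -0.32.

{"api": "inch_along", "payload": {"steps": {"motion": [[0,0,-0.12,0,0,0,0],[0,0,-0.24,0,0,0,0],[0,0,-0.32,0,0,0,0],[0,0,-0.36,0,0,0,0],[0,0,-0.36,0,0,0,0],[0,0,-0.24,0,0,0,0],[0,0,-0.12,0,0,0,0],[0,0,-0.04,0,0,0,0]]}}}

```text
t: 15.9
tcp_pos: [0.5061, -0.2002, 0.1726]
tool_rot: [0.001, 0.137, 0.991, -0.0]
force: [0.9, 0.1, -3.8]
opening: 0.425
grip_force: 30.0
```

{"api": "inch_along", "payload": {"steps": {"motion": [[0,0,0,0,0,0,0],[0,0,0,0,0,0,0],[0,0,0,0,0,0,0],[0,0,0,0,0,0,0],[0,0,0,0,0,0,0],[0,0,0,0,0,0,0]]}}}

```text
t: 16.5
tcp_pos: [0.5058, -0.1999, 0.1717]
tool_rot: [-0.0, 0.137, 0.991, 0.0]
force: [1.0, 0.6, -4.9]
opening: 0.423
grip_force: 30.0
```

```bash
python3 -c "
from h import *
d=snap('scene','s8.png');q=proj(d,[.54,-.21,.12]).astype(int)
cv2.imwrite('pics/c8.png',cv2.resize(d['frame'][q[1]-85:q[1]+85,q[0]-100:q[0]+100],None,fx=3.5,fy=3.5,interpolation=cv2.INTER_CUBIC))"
```

```text
(no output)
```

View pics/c8.png

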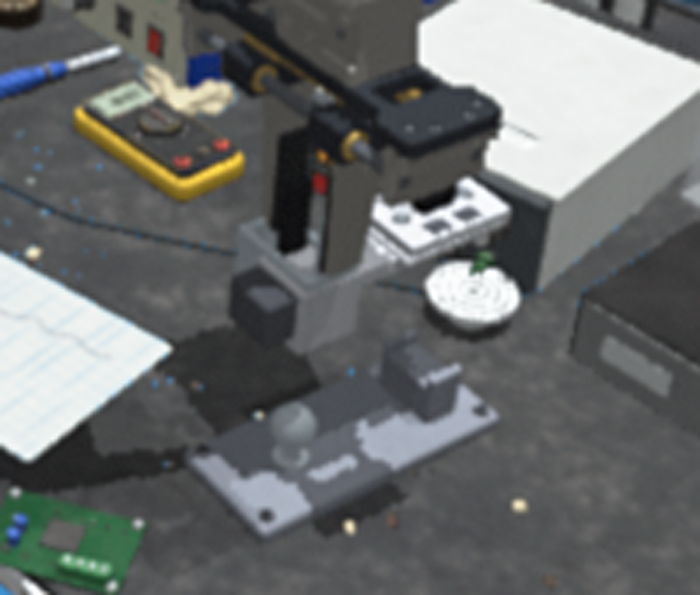

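The carrier hangs level about 10 cm above the ball (295,420), with the plate still on its seat at (440,220). It is steady, so I'm handing in.

```bash
python3 -c "
from h import *
print(close_job())"
```

```text
the job is handed in; nothing more can be done
None
```

The sample plate lies on the carrier's pegs, and the carrier was unlatched, lifted off the ball and held level about 10 cm above the dock when I handed the job in at 16.5 s; no verdict was returned.

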